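# Take the bore of a clamped tube with a telescoping gauge

### The job

Take the telescoping gauge out of its green stand and put it into the leaning steel tube held in the vise until its collar sits on the tube's mouth, turn its orange lock knob fully to the loose stop so that the plungers spring out against the bore, and with the collar still seated turn the knob back fully to the locked stop. Then draw the gauge out along the tube, still locked at the size it took, and stand it in the green stand again with its collar down on the rim, and let go. Be gentle: do not turn the tube in the vise, force the gauge in it or disturb the other things on the bench.

Things in the scene. Friction and masses are not known exactly. Their poses are not given: they have to be found in the camera images.
- gauge: Bore gauge, 0.3 to 0.45 kg, 165 mm. Origin: under the middle of its dark collar plate (56 x, 74 y, 6 mm thick); z runs up the stem to the knob. Below: head 34 (x) by 44 mm (y) to z -54, nose 24 by 32 mm to z -66. Above: 12 mm stem to z 66, orange knob z 67 to 99. Same when turned half round. Starts upright in the stand, collar on the rim; a grip on the knob alone carries it
- lock (a joint): Lock knob about the gauge's z, rad: 0 = locked stop (start; bar in line with the plungers), growing anticlockwise seen from above the knob to 1.35 = loose stop. Loosening lets springs push the plungers out by up to 4.8 mm a radian each; turned back it leaves them held where they are. Fully locked is below 0.15. It takes 0.1 to 0.25 N m and stays where left; the stops are hard
- knob_grip (a point): Middle of the orange knob bar, on the gauge's axis 84 mm above its origin; the bar is 16 mm thick along this point's x, 48 mm long along its y, 32 mm tall along its z; the point turns with the knob and at lock 0 has the gauge's axes
- tip_l (a point): Outer end of the brass ball-ended plunger (10 mm) on the gauge's +y side, 40 mm below the gauge's origin, 22 mm from its axis when in. Locked, each is held against some 7 N; loosened, each is pushed out by itself along y with about 2.5 N, up to 6 mm
- tip_r (a point): Outer end of the brass plunger on the gauge's -y side; its distance from tip_l is the size the gauge shows (44 mm at the start, 56 mm fully out, 50 mm in this tube)
- vise: Blue bench vise fixed to the bench, origin under its middle on the bench; jaws close along its y; jaw tops 121 mm high, 96 mm wide along x; 240 mm long along y. It holds the steel tube, which leans towards the vise's -x
- tube_mouth (a point): Centre of the open upper end of the rectangular steel tube in the vise; z points out along its axis (leaning 23 to 41 degrees from vertical), y is the vise's y. Bore 38 mm (x) by 50 mm (y), open at both ends, 120 mm long, walls 4 mm, end cut square. Pushed hard the tube turns in the jaws about y
- stand_rest (a point): Centre of the pocket mouth at the rim of the fixed green stand, 84 mm above the bench, z up; pocket 44 mm (x) by 60 mm (y), 76 mm deep, walls 7 mm, base plate 90 by 110 mm. The gauge stands with its origin here and its y along this y, either way round
- hammer: Hammer, 260 mm, lying; a bystander, leave alone. Origin at its underside
- wrench: Steel wrench, 190 mm, lying; a bystander, leave alone. Origin at its underside
- brush: Brush, 200 mm, lying; a bystander, leave alone. Origin at its underside
- angle_iron: Steel angle offcut, 120 mm long, 40 mm high; a bystander, leave alone. Origin at its underside
- spray: Spray can, 60 mm in diameter, about 170 mm tall, standing; a bystander, leave alone. Origin at its underside
- mug: Blue mug, 80 mm in diameter, 90 mm tall; a bystander, leave alone. Origin at its underside
- magnet: Red square welding magnet block, 90 by 90 by 22 mm, lying; a bystander, leave alone. Origin at its underside
Mind the look-alikes: they are no part of the job. What is shaped like the gauge but brown, purple or red is not meant.

How it is judged:
On the way, in this order (a step that is already met when the one before it is completed fails the run):
1. the gauge is seated in the tube, collar on the mouth, plungers still in (z of gauge in the frame of tube_mouth below 0.004 m and angle between the z axis of gauge and the z axis of tube_mouth, either way round below 0.12 rad and distance between gauge and tube_mouth below 0.01 m and distance between tip_l and tip_r below 0.0465 m), for 0.1 s.
2. with the collar seated the lock is loosened and the plungers stand out against the bore (z of gauge in the frame of tube_mouth below 0.004 m and angle between the z axis of gauge and the z axis of tube_mouth, either way round below 0.12 rad and distance between gauge and tube_mouth below 0.01 m and distance between tip_l and tip_r between 0.0485 and 0.0515 m and value of joint lock above 1 rad), for 0.1 s.
3. with the collar still seated the gauge is locked at the bore's size (z of gauge in the frame of tube_mouth below 0.004 m and angle between the z axis of gauge and the z axis of tube_mouth, either way round below 0.12 rad and distance between gauge and tube_mouth below 0.01 m and distance between tip_l and tip_r between 0.0485 and 0.0515 m and value of joint lock below 0.15 rad), for 0.1 s.
4. the locked gauge is drawn clear of the tube (distance between gauge and tube_mouth above 0.068 m and distance between tip_l and tip_r between 0.0485 and 0.0515 m and value of joint lock below 0.15 rad), for 0.05 s.
At the end, for the whole second after the job is handed in: The gauge stands at rest in the stand, collar on the rim (within 12 mm sideways, 4 mm in height, 0.08 rad of upright), knob locked (below 0.15 rad), 48.5 to 51.5 mm over the plunger tips, after being loosened and locked while seated in the tube (within 4 mm of home) (horizontal distance between gauge and stand_rest below 0.012 m and z of gauge in the frame of stand_rest between -0.004 and 0.004 m and angle between gauge's own z axis and vertical below 0.08 rad and distance between tip_l and tip_r between 0.0485 and 0.0515 m and value of joint lock below 0.15 rad and linear speed of gauge below 0.02 m/s); the robot touches nothing.
It fails at once if the tube is turned in the vise (mouth moved over 6 mm) (distance of tube_mouth from where it was at the start of the episode above 0.006 m).
It fails at once if the gauge is forced against the tube or vise with over 90 N (contact force between gauge and vise above 90 N).
It fails at once if the robot knocks the vise or tube with over 45 N (contact force between the arm and vise above 45 N).
It fails at once if another thing on the bench is moved over 40 mm (distance of any of hammer, wrench, brush, angle_iron, spray, mug, magnet from where it was at the start of the episode above 0.04 m).
It also fails if it takes over 72 s, if anything falls off the work surface, if the arm or the gripper's body presses on something with over 40 N, if the wrist force passes 120 N, or if a joint passes its speed limit or range.

### The arm

A 6-joint arm with a two-finger parallel gripper is mounted at the origin on the work surface. World frame = base frame: x ahead of the robot, y to its left, z up, the work surface at z = 0. Lengths are in m, angles in rad, forces in N, time in s.
With the tool pointing down it reaches from about 0.275 to 0.725 m from the base axis. Payload 5.6 kg.
Tool frame: the origin (TCP) lies midway between the tips of the shut fingers; the grasp point (between the pads) lies robot.hold_point_z behind it (robot.hold_point_z is the distance from the TCP to the grasp point, in m); z points along the fingers, y is the line along which they close (so a half turn about z gives the same grasp; the last joint's range is limited). The gripper opens to 85 mm and grips with 20 to 120 N. Pads are 22 mm wide; open, the fingers measure 114 mm over their backs; the gripper's body (76 mm by 85 mm) begins 54 mm behind the grasp point. The pads swing forward as they close: fully open they stand 13 mm farther back than shut.
Start: joints at [-0.947, 0.255, 0.108, 0, -1.424, -0.285], TCP at [0.183, -0.519, 0.231] pointing down, gripper open.
Joint ranges: [-2.95, 2.95], [-1.21, 1.97], [-1.09, 1.5], [-2.87, 1.71], [-2.94, -0.07], [-3.05, 3.05]. Speed limits (rad/s): [2.57, 2.57, 3.14, 3.14, 3.14, 3.14].

### API

Orientations are given as a unit quaternion [x, y, z, w].
In Python, from workcell import robot gives the robot as it stands.
- The arm moves only by the tool jog_arm, never from a script. Its argument "steps" is a list of rows, each a list of 7 numbers: the turn, a rotation vector about the world's x, y, z in degrees, then the shift along the world's x, y, z in mm, then the gripper command: -1 is shut, 1 is fully open, values between are in proportion. In form: [[ax, ay, az, dx, dy, dz, claw], ...]. A call has exactly 8 rows; each row shifts and turns the commanded pose from where the row before left it; what a row does not reach is not made up. A row lasts 1/8 s, in which the tool goes at most 62.5 mm and 10.7 degrees, less where a joint would pass 70% of its speed; a pose out of reach is approached as far as the arm can. A call with a gripper value outside its range is refused whole. The fingers move at their own pace and stop on an object; "newtons" is the grip in N (left out, the last holds). Time passes only in rows, so rows that do not move let the fingers close, or fill a call up. It gives the time, the measured TCP pose, the force, the opening and the grip force at its end, in the units of the state.
- robot.observe(): the state, without advancing time (a new reading comes with each control period).
- robot.grab_frame(name): name is "scene" or "top" or "wrist"; returns a dict with "img" (420x560x3 uint8, red, green, blue), "fx", "fy", "cx", "cy" (pixels), "rvec" (rotation vector, rad) and "tvec" (3), from world to camera coordinates, as OpenCV has them; the wrist camera has in their place "mount" (4x4, takes a point from camera to tool coordinates, whose origin is the TCP and whose axes are the flange's). Camera axes: x right, y down, z forward; pixel columns grow to the right and rows downward; lengths in m; the calibration is good to about 2 mm. The wrist camera is an equidistant fisheye: a pixel r from the principal point sees the ray r / f radians off the axis. A picture is of the moment at which its call begins: read the wrist's pose just before it. There is no depth.
- robot.hand_in(): hands the job in; it is judged then, once.
The state is a dict: "time_s": time; "q": joint angles; "joint_velocities": joint speeds; "tau": joint torques, N m; "ee_pos": TCP position; "tcp_rot": TCP orientation; "contact_force": force on the tool from outside, world axes, zero at the start; "torque": the same for the moment, N m; "grip_width": opening from 0.0 (shut) to 1.0 (fully open); "grasp_force": force on a finger pad.
Only numpy, scipy, OpenCV 4.12 (cv2) and the standard library are available. Lean on these libraries where they do the work, as an engineer would, in place of code of your own. Each camera call takes 0.05 s, during which the arm holds its last target. There are 200 camera calls.

## Working session

There is one attempt and no reset: what is moved stays moved. The work goes in short steps, Python scripts to look and compute and a tool call to move; the robot and the scene stay as the last step left them, time stands still between calls to the robot, and variables do not carry over. Pictures are saved under pics/ and viewed, at most 10 in all, crops included, and the job is handed in when it is done.

Besides the shell and the picture viewer there is one more tool, called after "Request:" by a JSON object that holds its "op" and its "data". jog_arm: Moves the arm, as the interface text tells. Its arguments: {"type":"object","properties":{"steps":{"type":"array","items":{"type":"array","items":{"type":"number"}}},"newtons":{"type":"number"}},"required":["steps"]}

```bash
mkdir -p pics; python3 - <<'E'
from workcell import robot
import cv2,pickle
s=robot.observe();print({k:s[k] for k in('time_s','ee_pos','tcp_rot','grip_width')},robot.hold_point_z)
F={}
for n in('scene','top','wrist'):
    f=robot.grab_frame(n);F[n]=f
    cv2.imwrite(f'pics/{n}0.png',f['img'][:,:,::-1]);print(n,{k:v for k,v in f.items() if k!='img'})
pickle.dump(F,open('f0.pkl','wb'))
E
```

```text
{'time_s': 0.0, 'ee_pos': array([ 0.18267933, -0.51823636,  0.23039164]), 'tcp_rot': array([-1.68550713e-01,  9.85692525e-01,  9.30430352e-04, -1.91358242e-04]), 'grip_width': 1.0030030915822366} 0.0187
scene {'fx': 401.1336019406458, 'fy': 401.1336019406458, 'cx': 273.8493109109126, 'cy': 208.3296414550766, 'rvec': array([ 0.74388893,  2.5292262 , -1.16355225]), 'tvec': array([ 0.48251891, -0.12122852,  1.61568453])}
top {'fx': 503.2127028085848, 'fy': 503.2127028085848, 'cx': 282.263523426633, 'cy': 216.0729134191817, 'rvec': array([ 2.14926093, -2.19767683,  0.08077511]), 'tvec': array([0.00608538, 0.60070604, 1.69421586])}
wrist {'fx': 325.19226210127806, 'fy': 325.19226210127806, 'cx': 281.70522241609086, 'cy': 209.09015306041977, 'mount': array([[ 6.59322407e-05, -9.50300503e-01, -3.11334146e-01,
         7.93558720e-02],
       [ 9.99999532e-01,  3.63296802e-04, -8.97135530e-04,
        -8.89528359e-04],
       [ 9.65655045e-04, -3.11333941e-01,  9.50300081e-01,
        -1.44917599e-01],
       [ 0.00000000e+00,  0.00000000e+00,  0.00000000e+00,
         1.00000000e+00]])}
```

View pics/scene0.png

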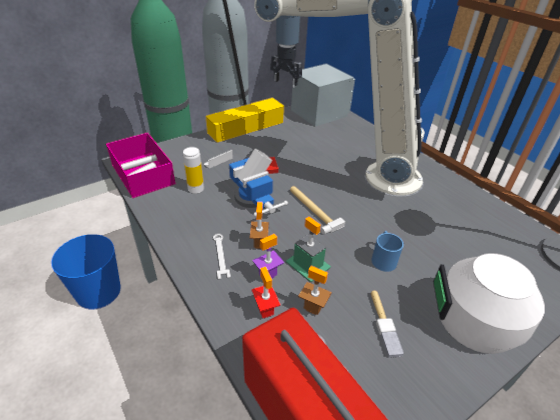

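View pics/top0.png

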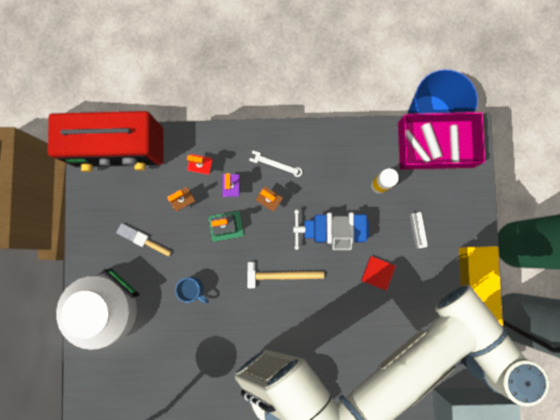

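The first scene picture shows a gauge in a green stand with its knob at about (312,228), and the vise with the leaning tube at about (257,165). In the top picture the stand is at (225,225) and the vise and tube are at (340,233).

These could be mistaken for the gauge in the top picture: brown (180,198), red (198,162), purple (231,183), brown (268,198). I choose the one in the green stand at (225,225). One close crop will check that.

```bash
python3 - <<'E'
import pickle,cv2,numpy as np
F=pickle.load(open('f0.pkl','rb'))
a=F['top']['img'][185:265,200:390];b=F['scene']['img'][140:290,215:345]
a=cv2.resize(a,(760,320),interpolation=cv2.INTER_CUBIC)
b1=cv2.resize(F['scene']['img'][140:215,220:310],(320,267),interpolation=cv2.INTER_CUBIC)
b2=cv2.resize(F['scene']['img'][210:285,280:370],(320,267),interpolation=cv2.INTER_CUBIC)
c=np.zeros((590,760,3),np.uint8);c[:320]=a;c[323:590,:320]=b1;c[323:590,330:650]=b2
cv2.imwrite('pics/crop1.png',c[:,:,::-1])
E
```

```text
(no output)
```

View pics/crop1.png

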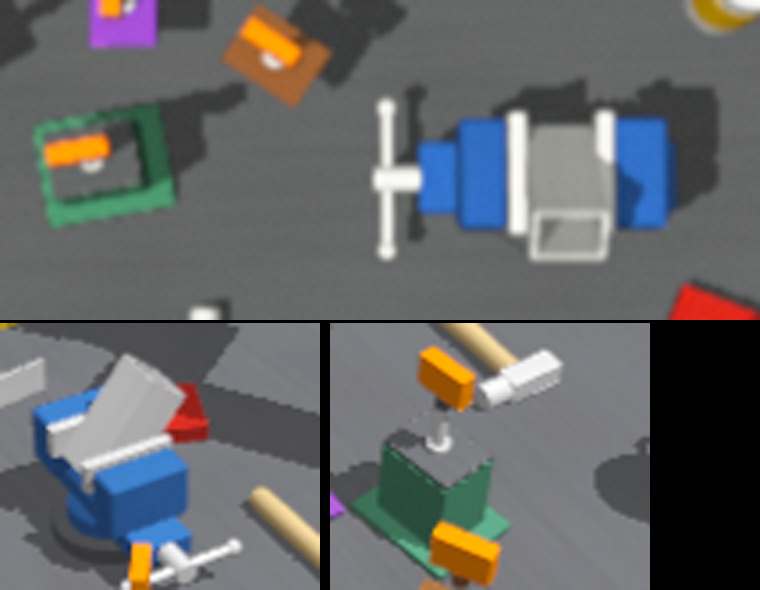

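The crop confirms the gauge in the green stand: orange knob at crop (77,150), no coloured collar. The tube mouth is at crop (570,235), leaning towards the robot (-x). Next is a coarse estimate.

```bash
cat > h.py <<'E'
import numpy as np,cv2,pickle
from scipy.spatial.transform import Rotation as R
def ray(f,p,pose=None):
    """pixel -> (origin, unit dir) in world"""
    u=(np.array(p,float)-[f['cx'],f['cy']])/[f['fx'],f['fy']]
    if 'mount' in f:
        r=np.linalg.norm(u); d=np.array([*(np.sin(r)*u/max(r,1e-9)),np.cos(r)])
        M=f['mount']; Rw=R.from_quat(pose[1]).as_matrix()
        return Rw@M[:3,3]+pose[0], Rw@M[:3,:3]@d
    Rc=R.from_rotvec(f['rvec']).as_matrix(); d=Rc.T@np.array([*u,1])
    return -Rc.T@f['tvec'], d/np.linalg.norm(d)
def at_z(f,p,z,pose=None):
    o,d=ray(f,p,pose); return o+d*(z-o[2])/d[2]
def tri(rays):
    A=sum(np.eye(3)-np.outer(d,d) for o,d in rays); b=sum((np.eye(3)-np.outer(d,d))@o for o,d in rays)
    x=np.linalg.solve(A,b); return x,[np.linalg.norm(np.cross(x-o,d)) for o,d in rays]
def snap(name,fn):
    from workcell import robot
    s=robot.observe(); pose=(np.array(s['ee_pos']),np.array(s['tcp_rot'])); f=robot.grab_frame(name)
    pickle.dump((f,pose),open(fn+'.pkl','wb')); cv2.imwrite(f'pics/{fn}.png',f['img'][:,:,::-1]); return f,pose
E
python3 - <<'E'
from h import *
F=pickle.load(open('f0.pkl','rb'));T,S=F['top'],F['scene']
print('mouth +x edge',tri([ray(T,(342.5,238)),ray(S,(263.6,244.6-0))]), tri([ray(T,(342.5,238)),ray(S,(263.6,140+372/3.556-95))]))
def org(f,box):
    h=cv2.cvtColor(f['img'],cv2.COLOR_RGB2HSV);m=cv2.inRange(h,(8,200,150),(20,255,255));x,y,w,hh=box
    k=np.zeros_like(m);k[y:y+hh,x:x+w]=m[y:y+hh,x:x+w];c=np.argwhere(k)[:,::-1].astype(np.float32);return c.mean(0),cv2.minAreaRect(c)
a=org(T,(205,210,25,20));b=org(S,(300,212,22,26));print(a,b)
print('knob',tri([ray(T,a[0]),ray(S,b[0])]),'top@.18',at_z(T,a[0],.183))
z=.15
for p in((342.5,243.7),):print('mouth@.19',at_z(T,p,.19))
print('jaw edges', at_z(T,(200+517/4,185+112/4),.121),at_z(T,(200+517/4,185+235/4),.121),at_z(T,(200+605/4,185+112/4),.121))
E
```

```text
mouth +x edge (array([ 0.50980094, -0.2265115 , -0.29241809]), [np.float64(0.029951408358836005), np.float64(0.02995140835883624)]) (array([ 0.50932201, -0.18738145,  0.2011841 ]), [np.float64(0.006407010736484151), np.float64(0.006407010736484096)])
(array([219.02856, 222.17143], dtype=float32), ((219.0576934814453, 222.28846740722656), (4.902903079986572, 14.512594223022461), 78.69007110595703)) (array([314.3793 , 225.36208], dtype=float32), ((313.8197021484375, 223.71560668945312), (18.59617805480957, 7.865268707275391), 52.4314079284668))
knob (array([0.57213158, 0.19085432, 0.17137383]), [np.float64(0.00208210443660366), np.float64(0.002082104436603785)]) top@.18 [0.57283273 0.18791685 0.183     ]
mouth@.19 [ 0.49745753 -0.19184147  0.19      ]
jaw edges [ 0.59910042 -0.15986148  0.121     ] [ 0.50009111 -0.15692452  0.121     ] [ 0.59748532 -0.23068322  0.121     ]
```

Request:
{"op": "jog_arm", "data": {"steps": [[0,0,9,20,30,20,1],[0,0,9,35,45,20,1],[0,0,9,35,45,20,1],[0,0,9,35,45,20,1],[0,0,9,35,45,10,1],[0,0,9,35,45,0,1],[0,0,9,30,45,0,1],[0,0,8,18,28,-10,1]]}}

```text
time_s: 1.15
ee_pos: [0.427, -0.1887, 0.3114]
tcp_rot: [0.712, -0.702, 0.0, -0.0]
contact_force: [0.3, -0.4, -0.0]
grip_width: 1.0
grasp_force: 0.0
```

Request:
{"op": "jog_arm", "data": {"steps": [[0,-8,0,0,0,0,1],[0,-8,0,0,0,0,1],[0,-8,0,0,0,-5,1],[0,-8,0,0,0,-5,1],[0,0,0,0,0,0,1],[0,0,0,0,0,0,1],[0,0,0,0,0,0,1],[0,0,0,0,0,0,1]]}}

```text
time_s: 2.15
ee_pos: [0.4265, -0.1907, 0.3014]
tcp_rot: [0.682, -0.677, 0.195, -0.194]
contact_force: [0.2, -0.4, -0.1]
grip_width: 0.999
grasp_force: 0.0
```

```bash
python3 - <<'E'
from h import *
f,p=snap('wrist','w1');print(p)
E
```

```text
(array([ 0.42652102, -0.19071062,  0.30138025]), array([ 0.6823177 , -0.67722568,  0.1953608 , -0.19401568]))
```

View pics/w1.png

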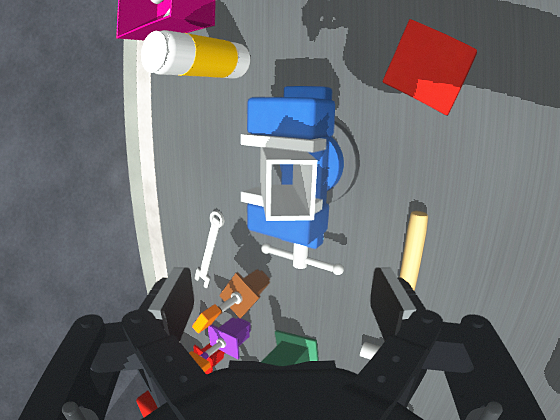

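The wrist view shows the bright rim of the tube mouth nearly head-on, with outer corners at about (267,160), (316,160), (316,218) and (264,219). I'll take two shifted views to triangulate the corners.

Request:
{"op": "jog_arm", "data": {"steps": [[0,0,0,-30,0,0,1],[0,0,0,-30,0,0,1],[0,0,0,-20,0,0,1],[0,0,0,0,0,0,1],[0,0,0,0,0,0,1],[0,0,0,0,0,0,1],[0,0,0,0,0,0,1],[0,0,0,0,0,0,1]]}}

```text
time_s: 3.2
ee_pos: [0.346, -0.1907, 0.3011]
tcp_rot: [0.682, -0.677, 0.195, -0.194]
contact_force: [0.8, 0.9, -0.4]
grip_width: 0.997
grasp_force: 0.0
```

```bash
python3 - <<'E'
from h import *
f,p=snap('wrist','w2');print(p)
E
```

```text
(array([ 0.34599614, -0.19066796,  0.30109687]), array([ 0.68225986, -0.67725599,  0.19537171, -0.19410232]))
```

Request:
{"op": "jog_arm", "data": {"steps": [[0,0,0,40,15,0,1],[0,0,0,40,15,0,1],[0,0,0,40,15,0,1],[0,0,0,40,15,0,1],[0,0,0,0,0,0,1],[0,0,0,0,0,0,1],[0,0,0,0,0,0,1],[0,0,0,0,0,0,1]]}}

```text
time_s: 4.25
ee_pos: [0.5053, -0.1311, 0.3018]
tcp_rot: [0.682, -0.677, 0.196, -0.195]
contact_force: [0.3, 0.2, -0.2]
grip_width: 1.001
grasp_force: 0.0
```

```bash
cat >> h.py <<'E'
def mouth(fn,thr=185):
    """outer corners of the bright rim: the blob with a hole near expected place"""
    f,p=pickle.load(open(fn+'.pkl','rb'));g=f['img'].astype(int)
    m=((g.min(2)>thr)&(g.max(2)-g.min(2)<30)).astype(np.uint8)
    cs,h=cv2.findContours(m,cv2.RETR_CCOMP,cv2.CHAIN_APPROX_NONE);out=[]
    for i,c in enumerate(cs):
        if h[0][i][3]>=0 and cv2.contourArea(c)>400:
            out.append((cv2.contourArea(c),cv2.minAreaRect(c)))
    return f,p,m,out
E
python3 - <<'E'
from h import *
snap('wrist','w3')
ims=[]
for n in('w1','w2','w3'):
    f,p,m,o=mouth(n);print(n,p[0],o)
    if o:
        c=np.array(o[0][1][0]).astype(int)
    else: c=(290,190)
    x0,y0=max(c[0]-50,0),max(c[1]-50,0);ims.append(cv2.resize(f['img'][y0:y0+100,x0:x0+100],(266,266),interpolation=cv2.INTER_NEAREST));print(x0,y0)
cv2.imwrite('pics/m.png',np.hstack(ims)[:,:,::-1])
E
```

```text
w1 [ 0.42652102 -0.19071062  0.30138025] [(1931.0, ((290.5, 189.5), (41.0, 53.0), 0.0))]
240 139
w2 [ 0.34599614 -0.19066796  0.30109687] [(1633.5, ((224.5, 179.0), (37.0, 46.0), 0.0))]
174 129
w3 [ 0.50534909 -0.13113379  0.30178639] []
240 140
```

View pics/m.png

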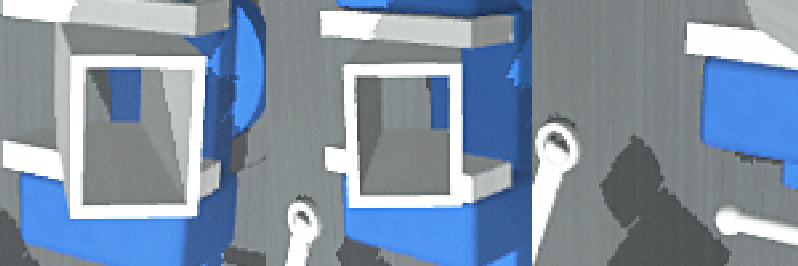

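The crops show the rim clearly in w1 and w2. In w3 the mouth lies right of the crop. I'll use the bore's inner corners.

```bash
cat >> h.py <<'E'
def corners(fn,thr=None,near=None):
    for t in ([thr] if thr else (200,185,215,170,230,240)):
        f,p,m,_=mouth(fn,t);cs,h=cv2.findContours(m,cv2.RETR_CCOMP,cv2.CHAIN_APPROX_NONE)
        for i,c in enumerate(cs):
            if h[0][i][3]>=0 and cv2.contourArea(c)>600:
                q=cv2.approxPolyDP(c,6,True)[:,0]
                if len(q)!=4: continue
                c=c[:,0].astype(np.float32);L=[]
                for k in range(4):   # refit each side by a line, intersect
                    a,b=q[k].astype(float),q[(k+1)%4].astype(float);n=np.linalg.norm(b-a);u=(b-a)/n
                    s=(c-a)@u;d=abs((c-a)@[-u[1],u[0]]);g=c[(s>.12*n)&(s<.88*n)&(d<4)]
                    vx,vy,x,y=cv2.fitLine(g,cv2.DIST_HUBER,0,.01,.01)[:,0];L.append(np.cross([x,y,1],[x+vx,y+vy,1]))
                P=[np.cross(L[k-1],L[k]) for k in range(4)];P=np.array([v[:2]/v[2] for v in P])
                k=np.argmin(P.sum(1));P=np.roll(P,-k,0)
                if P[1,0]<P[3,0]: P=P[[0,3,2,1]]
                return f,p,P,t   # TL,TR,BR,BL
E
python3 - <<'E'
from h import *
C=[corners(n) for n in('w1','w2','w3')]
for c in C: print(None if c is None else (c[2].round(1).tolist(),c[3]))
C=[c for c in C if c]
X=[]
for k in range(4):
    x,e=tri([ray(f,P[k],p) for f,p,P,_ in C]);X.append(x);print(x.round(4),np.round(e,4))
X=np.array(X);print('sides',[np.linalg.norm(X[k]-X[k-1]).round(4) for k in range(4)],'c',X.mean(0))
u,s,v=np.linalg.svd(X-X.mean(0));print(s,v[2],'lean',np.degrees(np.arccos(abs(v[2][2]))))
e=(X[0]+X[1]-X[2]-X[3]);e2=X[1]+X[2]-X[0]-X[3];print('long dir',e/np.linalg.norm(e),'short',e2/np.linalg.norm(e2))
E
```

```text
([[270.0, 162.4], [312.7, 164.2], [309.5, 216.0], [270.0, 216.0]], 200)
([[207.0, 157.2], [243.0, 155.7], [243.0, 202.0], [207.0, 202.0]], 200)
([[358.0, 97.2], [403.5, 101.6], [398.8, 163.0], [354.3, 163.0]], 170)
[ 0.5132 -0.2204  0.1856] [0.0008 0.001  0.0003]
[ 0.4819 -0.2199  0.1637] [0.0005 0.0004 0.0001]
[ 0.4825 -0.1702  0.1648] [0.0004 0.0003 0.0002]
[ 0.5131 -0.1705  0.1878] [0.0006 0.0008 0.0009]
sides [np.float64(0.0499), np.float64(0.0382), np.float64(0.0497), np.float64(0.0382)] c [ 0.49768428 -0.19526451  0.17547002]
[0.04980367 0.03817955 0.00061747] [-0.586919   -0.0237663   0.80929677] lean 35.97271963778302
long dir [-0.00584235 -0.99941973 -0.03355702] short [-0.80962328  0.00953754 -0.58687237]
```

The bore measures 49.8 x 38.2 mm against a true 50 x 38, and leans 36°. The mouth is at (0.498,-0.195,0.1755). Next I'll look at the gauge in its stand.

Request:
{"op": "jog_arm", "data": {"steps": [[0,4,0,7,35,0,1],[0,4,0,10,50,0,1],[0,4,0,10,50,0,1],[0,4,0,10,50,0,1],[0,4,0,10,50,0,1],[0,4,0,10,45,0,1],[0,4,0,5,30,0,1],[0,4,0,5,10,0,1]]}}

```text
time_s: 5.3
ee_pos: [0.5728, 0.191, 0.301]
tcp_rot: [0.71, -0.704, -0.001, 0.001]
contact_force: [0.1, -0.2, 1.0]
grip_width: 0.998
grasp_force: 0.0
```

Request:
{"op": "jog_arm", "data": {"steps": [[0,0,8,0,0,-10,1],[0,0,0,0,0,0,1],[0,0,0,0,0,0,1],[0,0,0,0,0,0,1],[0,0,0,0,0,0,1],[0,0,0,0,0,0,1],[0,0,0,0,0,0,1],[0,0,0,0,0,0,1]]}}

```text
time_s: 6.3
ee_pos: [0.5728, 0.1893, 0.2913]
tcp_rot: [0.757, -0.653, -0.0, 0.0]
contact_force: [0.4, -0.1, 0.5]
grip_width: 0.999
grasp_force: 0.0
```

```bash
python3 - <<'E'
from h import *
f,p=snap('wrist','g1');print(p)
E
```

```text
(array([0.57280235, 0.18925952, 0.29125572]), array([ 7.57031481e-01, -6.53378401e-01, -2.61827993e-07,  5.10156647e-05]))
```

View pics/g1.png

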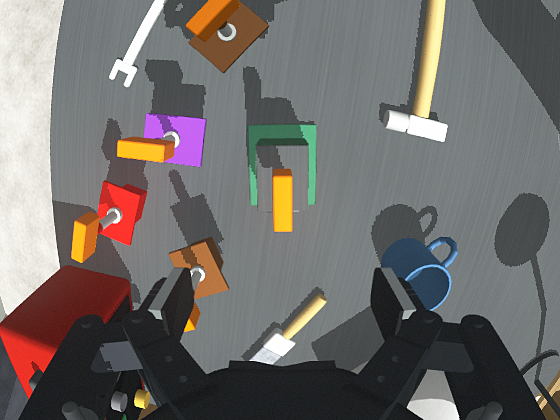

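The view shows the knob bar running from (283,168) to (283,232) and the green rim spanning (248..316, 124..205). I'll measure both now.

```bash
python3 - <<'E'
from h import *
f,p=pickle.load(open('g1.pkl','rb'));h=cv2.cvtColor(f['img'],cv2.COLOR_RGB2HSV)
m=cv2.inRange(h,(8,180,120),(22,255,255));m[:,:255]=0;m[:,310:]=0;m[:155]=0;m[245:]=0
print(np.unique(h[...,2][m>0],return_counts=True))
for lo in(120,240):
    k=m&(h[...,2]>=lo).astype(np.uint8)*255
    r=cv2.minAreaRect(np.argwhere(k)[:,::-1].astype(np.float32));b=cv2.boxPoints(r)
    X=np.array([at_z(f,q,.183,p) for q in b]);print(lo,r);print(X.round(4).tolist(),X.mean(0).round(4))
    e=[X[1]-X[0],X[2]-X[1]];e.sort(key=np.linalg.norm);print([np.linalg.norm(v).round(4) for v in e],'bar az',np.degrees(np.arctan2(e[1][1],e[1][0])))
g=cv2.inRange(h,(65,60,60),(90,255,255));g[:,:230]=0;g[:,330:]=0;g[:110]=0;g[225:]=0
ys,xs=np.where(g>0);print('green',xs.min(),xs.max(),ys.min(),ys.max())
for y in(130,160,190):
    x=np.where(g[y])[0];print(y,x.min(),x.max(),x[np.where(np.diff(x)>3)[0]],x[np.where(np.diff(x)>3)[0]+1])
for q in((248.,124.),(316,124),(316,205),(248,205)):print(at_z(f,q,.084,p).round(4))
E
```

```text
(array([128, 130, 131, 132, 133, 134, 135, 136, 137, 138, 139, 140, 141,
       142, 143, 144, 145, 146, 147, 151, 153, 155, 158, 162, 164, 165,
       166, 168, 169, 171, 172, 173, 217, 224, 228, 231, 234, 237, 239,
       240, 242, 245, 248, 249, 250, 251, 252, 253, 254, 255], dtype=uint8), array([  1,   1,   1,   2,   2,   3,   6,   3,   1,   2,  13,  17,  13,
        15,   8,   3,   4,   3,   4,   1,   1,   2,   1,   3,   1,   1,
         3,   2,   1,   4,   1,   1,   1,   1,   1,   1,   1,   1,   1,
         1,   2,   1,   3,   3,   1,   3,   5,   4,   2, 252]))
120 ((282.0, 200.0), (62.0, 18.0), 90.0)
[[0.5849, 0.1593, 0.183], [0.5708, 0.1573, 0.183], [0.5627, 0.2093, 0.183], [0.5776, 0.2115, 0.183]] [0.574  0.1844 0.183 ]
[np.float64(0.0142), np.float64(0.0527)] bar az 98.8894833347768
240 ((282.0, 203.5), (55.0, 18.0), 90.0)
[[0.5841, 0.165, 0.183], [0.57, 0.1629, 0.183], [0.5627, 0.2093, 0.183], [0.5776, 0.2115, 0.183]] [0.5736 0.1872 0.183 ]
[np.float64(0.0143), np.float64(0.047)] bar az 98.9004731933268
green 248 316 124 208
130 248 316 [] []
160 249 315 [255] [308]
190 250 315 [256] [308]
[0.6186 0.1333 0.084 ]
[0.5462 0.1226 0.084 ]
[0.5307 0.2127 0.084 ]
[0.6073 0.224  0.084 ]
```

The knob's top face is 47 x 15 mm, centred at (0.5736,0.1872), and the bar is already in line with the tool. The green outline, 67 x 83 px, matches the base plate. I'll descend and grip.

Request:
{"op": "jog_arm", "data": {"steps": [[0,0,0.5,1,-2,-20,0.7],[0,0,0,0,0,-25,0.7],[0,0,0,0,0,-25,0.7],[0,0,0,0,0,-25,0.7],[0,0,0,0,0,-25,0.7],[0,0,0,0,0,-15,0.7],[0,0,0,0,0,-9,0.7],[0,0,0,0,0,0,0.7]], "newtons": 80}}

```text
time_s: 7.35
ee_pos: [0.5738, 0.1872, 0.1472]
tcp_rot: [0.76, -0.65, 0.0, 0.0]
contact_force: [-0.6, -0.3, 0.9]
grip_width: 0.851
grasp_force: 0.0
```

Request:
{"op": "jog_arm", "data": {"steps": [[0,0,0,0,0,0,-1],[0,0,0,0,0,0,-1],[0,0,0,0,0,0,-1],[0,0,0,0,0,0,-1],[0,0,0,0,0,0,-1],[0,0,0,0,0,0,-1],[0,0,0,0,0,0,-1],[0,0,0,0,0,0,-1]], "newtons": 80}}

```text
time_s: 8.35
ee_pos: [0.5738, 0.1873, 0.1476]
tcp_rot: [0.76, -0.65, 0.0, -0.0]
contact_force: [-2.8, 0.3, 4.9]
grip_width: 0.176
grasp_force: 78.7
```

Gripped at about 15 mm width. I'll lift, carry it above the tube and tilt to 36°.

Request:
{"op": "jog_arm", "data": {"steps": [[0,0,0,0,0,10,-1],[0,0,0,0,0,22,-1],[0,0,0,0,0,30,-1],[0,0,0,0,0,35,-1],[0,0,0,0,0,35,-1],[0,0,0,0,0,35,-1],[0,0,0,0,0,25,-1],[0,0,0,0,0,10,-1]]}}

```text
time_s: 9.35
ee_pos: [0.5742, 0.1875, 0.3501]
tcp_rot: [0.76, -0.65, 0.0, -0.001]
contact_force: [0.3, -0.9, -3.9]
grip_width: 0.177
grasp_force: 78.4
```

Request:
{"op": "jog_arm", "data": {"steps": [[0,0,-1,-10,-25,0,-1],[0,0,-1.3,-23,-55,0,-1],[0,0,-1.3,-25,-57,0,-1],[0,0,-1.4,-25,-57,0,-1],[0,0,-1.3,-25,-57,0,-1],[0,0,-1,-25,-57,0,-1],[0,0,-1,-20,-50,0,-1],[0,0,-1,-10,-24,0,-1]]}}

```text
time_s: 10.35
ee_pos: [0.4092, -0.1966, 0.3484]
tcp_rot: [-0.704, 0.711, 0.001, -0.0]
contact_force: [-0.4, 1.0, -4.0]
grip_width: 0.179
grasp_force: 79.0
```

Request:
{"op": "jog_arm", "data": {"steps": [[0,-4,0,0,0,0,-1],[0,-7,0,0,0,0,-1],[0,-7,0,0,0,-5,-1],[0,-7,0,0,0,-10,-1],[0,-7,0,0,0,-15,-1],[0,-4,0,0,0,-12,-1],[0,0,0,0,0,-5,-1],[0,0,0,0,0,0,-1]]}}

```text
time_s: 11.35
ee_pos: [0.4106, -0.1948, 0.3016]
tcp_rot: [-0.671, 0.675, -0.217, 0.218]
contact_force: [-0.1, 0.5, -2.7]
grip_width: 0.172
grasp_force: 79.1
```

```bash
python3 - <<'E'
from h import *
f,p=snap('wrist','i1');print(p)
E
```

```text
(array([ 0.41060738, -0.19477265,  0.30164292]), array([-0.67055415,  0.67508916, -0.21673257,  0.21826303]))
```

View pics/i1.png

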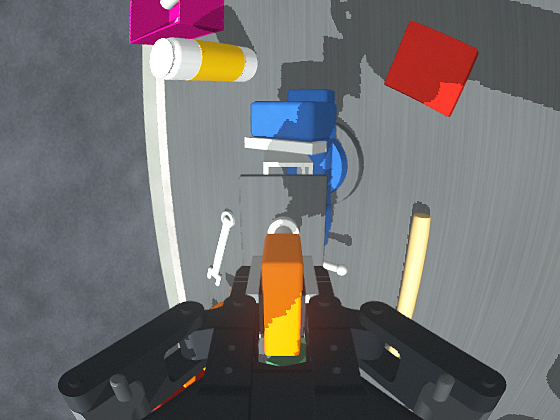

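The gauge is straight in the grip, with the collar spanning x 241..328 and the far rim of the mouth visible at x 262..313, y ~162. I'll check the rim against the predicted position.

```bash
cat >> h.py <<'E'
def proj(f,X,p):
    M=f['mount'];Rw=R.from_quat(p[1]).as_matrix();t=Rw.T@(np.array(X)-p[0]);c=M[:3,:3].T@(t-M[:3,3])
    th=np.arctan2(np.hypot(c[0],c[1]),c[2]);u=c[:2]/np.hypot(c[0],c[1])*th;return u*[f['fx'],f['fy']]+[f['cx'],f['cy']]
E
python3 - <<'E'
from h import *
f,p=pickle.load(open('i1.pkl','rb'));Rw=R.from_quat(p[1]).as_matrix()
print('tool axes',Rw.T.round(3).tolist())
C=np.array([.4977,-.1953,.1755]);b=np.radians(36);a=np.array([-np.sin(b),0,np.cos(b)]);ex=np.array([np.cos(b),0,np.sin(b)]);ey=np.array([0,1,0])
for hx,hy in((.019,.025),(.023,.029)):
    for sx,sy in((1,-1),(-1,-1)):print((hx,sx),proj(f,C+sx*hx*ex+sy*hy*ey,p).round(1))
g=f['img'].astype(int)
for y in(164,167,170,172):
    r=g[y,235:335];m=(r.min(1)>170);x=np.where(m)[0]+235;print(y,x.tolist())
col=g[150:180,288];print(col.min(1).tolist())
print('origin in tool', Rw.T@(C-p[0]))
for z in(.006,):
  for sy in(-.028,.028):
    print('collar',proj(f,p[0]+Rw@[ .037*1,sy,.0636-z],p).round(1),proj(f,p[0]+Rw@[-.037,sy,.0636-z],p).round(1))
dk=g[185,230:340].max(1);print(dk.tolist())
E
```

```text
tool axes [[-0.005, -1.0, -0.004], [-0.811, 0.007, -0.585], [0.585, 0.0, -0.811]]
(0.019, 1) [266.9 166. ]
(0.019, -1) [307.8 165.8]
(0.023, 1) [262.5 161.8]
(0.023, -1) [312.1 161.6]
164 [263, 264, 265, 266, 267, 268, 269, 270, 271, 272, 273, 274, 275, 276, 277, 278, 279, 280, 281, 282, 283, 284, 285, 286, 287, 288, 289, 290, 291, 292, 293, 294, 295, 296, 297, 298, 299, 300, 301, 302, 303, 304, 305, 306, 307, 308, 309, 310, 311, 312]
167 [263, 264, 265, 266, 267, 268, 301, 302, 303, 304, 309, 310, 311, 312]
170 [263, 264, 265, 266, 267, 268, 302, 303, 304, 309, 310, 311]
172 [263, 264, 265, 266, 267, 268, 302, 303, 304, 308, 309, 310, 311, 312]
[217, 203, 137, 126, 129, 132, 132, 131, 130, 132, 130, 127, 147, 216, 205, 207, 208, 36, 52, 60, 57, 58, 56, 57, 61, 68, 85, 89, 87, 86]
origin in tool [0.00056246 0.00322212 0.15325384]
collar [241.  175.6] [245.4 277.6]
collar [328.8 175.7] [323.6 277.6]
[149, 150, 146, 145, 147, 146, 145, 150, 146, 149, 149, 149, 147, 146, 146, 147, 147, 150, 151, 149, 152, 149, 152, 148, 150, 151, 150, 146, 149, 146, 146, 147, 147, 149, 151, 150, 153, 150, 150, 146, 148, 149, 151, 151, 150, 142, 144, 147, 148, 147, 148, 152, 156, 127, 96, 93, 94, 97, 94, 94, 94, 93, 97, 94, 97, 92, 94, 93, 93, 91, 93, 93, 92, 92, 93, 93, 90, 92, 95, 95, 94, 95, 92, 93, 93, 91, 94, 92, 89, 90, 95, 93, 94, 94, 91, 90, 84, 130, 120, 111, 118, 206, 255, 248, 248, 252, 241, 176, 164, 166]
```

Prediction and image agree within half a pixel, so only the known 3 mm offset from the axis remains. I'll correct it and start inserting.

Request:
{"op": "jog_arm", "data": {"steps": [[0,0,0,-2.6,-0.6,-1.9,-1],[0,0,0,5.9,0,-8.1,-1],[0,0,0,4.7,0,-6.5,-1],[0,0,0,2.9,0,-4.1,-1],[0,0,0,2.9,0,-4.1,-1],[0,0,0,2.9,0,-4.1,-1],[0,0,0,2.9,0,-4.1,-1],[0,0,0,0,0,0,-1]]}}

```text
time_s: 12.4
ee_pos: [0.4304, -0.1952, 0.2689]
tcp_rot: [-0.67, 0.675, -0.217, 0.219]
contact_force: [0.2, -0.4, -4.1]
grip_width: 0.174
grasp_force: 79.0
```

```bash
cat > st.py <<'E'
from h import *
from workcell import robot
s=robot.observe();p=np.array(s['ee_pos']);Rw=R.from_quat(s['tcp_rot']).as_matrix()
C=np.array([.4977,-.1953,.1755]);d=Rw.T@(C-p)
print('mouth in tool mm',(d*1e3).round(1),'origin above mouth',(d[2]*1e3-63.6).round(1),'F tool',(Rw.T@s['contact_force']).round(1),'M tool',(Rw.T@s['torque']).round(2),'toolz',Rw[:,2].round(3),'toolx',Rw[:,0].round(3),s['time_s'],'q6',round(s['q'][5],2),'q5',round(s['q'][4],2),'q4',round(s['q'][3],2))
E
python3 st.py
```

```text
mouth in tool mm [1.000e-01 4.000e-01 1.151e+02] origin above mouth 51.5 F tool [0.4 2.2 3.4] M tool [-2.73 -0.01  0.01] toolz [ 0.587  0.    -0.809] toolx [-0.005 -1.    -0.004] 12.4 q6 0.25 q5 -0.8 q4 -0.15
```

Nose 14 mm in with no contact force. Continuing.

Request:
{"op": "jog_arm", "data": {"steps": [[0,0,0,2.4,0,-3.2,-1],[0,0,0,2.4,0,-3.2,-1],[0,0,0,2.4,0,-3.2,-1],[0,0,0,2.9,0,-4.1,-1],[0,0,0,2.9,0,-4.1,-1],[0,0,0,2.9,0,-4.1,-1],[0,0,0,2.9,0,-4.1,-1],[0,0,0,2.9,0,-4.1,-1]]}}

```text
time_s: 13.4
ee_pos: [0.4523, -0.1953, 0.2389]
tcp_rot: [-0.67, 0.675, -0.218, 0.219]
contact_force: [-0.9, -0.1, -3.7]
grip_width: 0.18
grasp_force: 79.2
```

```bash
python3 st.py
```

```text
mouth in tool mm [-0.   0.5 78. ] origin above mouth 14.4 F tool [0.1 2.9 2.4] M tool [-3.2   0.02  0.05] toolz [ 0.588  0.    -0.809] toolx [-0.005 -1.    -0.004] 13.4 q6 0.25 q5 -0.7 q4 -0.15
```

Request:
{"op": "jog_arm", "data": {"steps": [[0,0,0,2.4,0,-3.2,-1],[0,0,0,1.8,0,-2.4,-1],[0,0,0,1.2,0,-1.6,-1],[0,0,0,0.9,0,-1.2,-1],[0,0,0,0.6,0,-0.8,-1],[0,0,0,0.6,0,-0.8,-1],[0,0,0,0,0,0,-1],[0,0,0,0,0,0,-1]]}}

```text
time_s: 14.4
ee_pos: [0.4595, -0.1953, 0.229]
tcp_rot: [-0.67, 0.675, -0.218, 0.219]
contact_force: [-1.9, -0.9, -5.0]
grip_width: 0.181
grasp_force: 79.0
```

```bash
python3 st.py
```

```text
mouth in tool mm [ 0.   0.5 65.8] origin above mouth 2.2 F tool [0.9 4.5 2.9] M tool [-3.73  0.18  0.02] toolz [ 0.587  0.    -0.809] toolx [-0.006 -1.    -0.004] 14.4 q6 0.25 q5 -0.67 q4 -0.16
```

Request:
{"op": "jog_arm", "data": {"steps": [[0,0,0,0.3,0,-0.4,-1],[0,0,0,0.3,0,-0.4,-1],[0,0,0,0.3,0,-0.4,-1],[0,0,0,0.3,0,-0.4,-1],[0,0,0,0.3,0,-0.4,-1],[0,0,0,0,0,0,-1],[0,0,0,0,0,0,-1],[0,0,0,0,0,0,-1]]}}

```text
time_s: 15.4
ee_pos: [0.461, -0.1953, 0.2271]
tcp_rot: [-0.67, 0.675, -0.218, 0.219]
contact_force: [-3.0, -0.4, -5.3]
grip_width: 0.177
grasp_force: 79.1
```

```bash
python3 st.py
```

```text
mouth in tool mm [ 0.   0.6 63.3] origin above mouth -0.3 F tool [0.4 5.6 2.5] M tool [-4.21  0.13  0.08] toolz [ 0.587  0.    -0.809] toolx [-0.006 -1.    -0.004] 15.4 q6 0.25 q5 -0.66 q4 -0.16
```

Request:
{"op": "jog_arm", "data": {"steps": [[0,0,0,-0.4,0,-0.3,-1],[0,0,0,0.3,0,-0.4,-1],[0,0,0,0.3,0,-0.4,-1],[0,0,0,0.3,0,-0.4,-1],[0,0,0,0.3,0,-0.4,-1],[0,0,0,0.3,0,-0.4,-1],[0,0,0,0,0,0,-1],[0,0,0,0,0,0,-1]]}}

```text
time_s: 16.4
ee_pos: [0.4619, -0.1954, 0.2257]
tcp_rot: [-0.67, 0.675, -0.218, 0.219]
contact_force: [-9.4, 1.7, 2.1]
grip_width: 0.178
grasp_force: 80.7
```

```bash
python3 st.py
```

```text
mouth in tool mm [-0.1  0.6 61.6] origin above mouth -2.0 F tool [-1.6  6.4 -7.2] M tool [-4.72 -0.65  0.06] toolz [ 0.588 -0.    -0.809] toolx [-0.005 -1.    -0.004] 16.4 q6 0.25 q5 -0.66 q4 -0.16
```

Seated, with about 10 N axial load. Now I'll loosen the lock, anticlockwise about the tube axis.

Request:
{"op": "jog_arm", "data": {"steps": [[-5.29,0,7.28,0,0,0,-1],[-5.29,0,7.28,0,0,0,-1],[-5.29,0,7.28,0,0,0,-1],[-5.29,0,7.28,0,0,0,-1],[-5.29,0,7.28,0,0,0,-1],[-5.29,0,7.28,0,0,0,-1],[-5.29,0,7.28,0,0,0,-1],[-5.29,0,7.28,0,0,0,-1]]}}

```text
time_s: 17.4
ee_pos: [0.4617, -0.1954, 0.2254]
tcp_rot: [0.939, -0.15, 0.305, -0.049]
contact_force: [-10.6, 1.5, 1.2]
grip_width: 0.177
grasp_force: 80.7
```

```bash
python3 st.py
```

```text
mouth in tool mm [-0.2 -0.1 61.5] origin above mouth -2.1 F tool [-7.9  1.  -7.2] M tool [-1.03 -4.84  0.2 ] toolz [ 0.588 -0.    -0.809] toolx [ 0.769 -0.311  0.559] 17.4 q6 1.51 q5 -0.66 q4 -0.16
```

Request:
{"op": "jog_arm", "data": {"steps": [[-1.18,0,1.62,0,0,0,-1],[-1.18,0,1.62,0,0,0,-1],[-1.18,0,1.62,0,0,0,-1],[0,0,0,0,0,0,-1],[0,0,0,0,0,0,-1],[0,0,0,0,0,0,-1],[0,0,0,0,0,0,-1],[0,0,0,0,0,0,-1]]}}

```text
time_s: 18.4
ee_pos: [0.4617, -0.1953, 0.2253]
tcp_rot: [0.946, -0.103, 0.307, -0.033]
contact_force: [-10.0, 2.3, 1.6]
grip_width: 0.179
grasp_force: 80.7
```

```bash
python3 st.py
```

```text
mouth in tool mm [-0.1 -0.  61.5] origin above mouth -2.1 F tool [-7.5 -0.7 -7.2] M tool [-0.46 -4.89  0.08] toolz [ 0.588 -0.    -0.809] toolx [ 0.79  -0.214  0.574] 18.4 q6 1.61 q5 -0.66 q4 -0.16
```

Request:
{"op": "jog_arm", "data": {"steps": [[-1.18,0,1.62,0,0,0,-1],[-1.18,0,1.62,0,0,0,-1],[0,0,0,0,0,0,-1],[0,0,0,0,0,0,-1],[0,0,0,0,0,0,-1],[0,0,0,0,0,0,-1],[0,0,0,0,0,0,-1],[0,0,0,0,0,0,-1]]}}

```text
time_s: 19.4
ee_pos: [0.4612, -0.1956, 0.225]
tcp_rot: [0.949, -0.071, 0.308, -0.023]
contact_force: [-11.8, 0.2, 0.7]
grip_width: 0.175
grasp_force: 81.6
```

```bash
python3 st.py
```

```text
mouth in tool mm [ 0.5 -0.4 61.5] origin above mouth -2.1 F tool [-9.1  1.2 -7.5] M tool [-0.81 -5.06  1.07] toolz [ 0.587 -0.    -0.809] toolx [ 0.8   -0.148  0.581] 19.4 q6 1.68 q5 -0.66 q4 -0.16
```

The stop is felt (1.07 N m). Turning back clockwise.

Request:
{"op": "jog_arm", "data": {"steps": [[5.29,0,-7.28,0,0,0,-1],[5.29,0,-7.28,0,0,0,-1],[5.29,0,-7.28,0,0,0,-1],[5.29,0,-7.28,0,0,0,-1],[5.29,0,-7.28,0,0,0,-1],[5.29,0,-7.28,0,0,0,-1],[5.29,0,-7.28,0,0,0,-1],[5.29,0,-7.28,0,0,0,-1]]}}

```text
time_s: 20.4
ee_pos: [0.4618, -0.1956, 0.2255]
tcp_rot: [0.725, -0.615, 0.236, -0.2]
contact_force: [-9.7, 1.4, 0.6]
grip_width: 0.176
grasp_force: 80.6
```

Request:
{"op": "jog_arm", "data": {"steps": [[1.18,0,-1.62,0,0,0,-1],[1.18,0,-1.62,0,0,0,-1],[1.18,0,-1.62,0,0,0,-1],[1.18,0,-1.62,0,0,0,-1],[1.18,0,-1.62,0,0,0,-1],[0,0,0,0,0,0,-1],[0,0,0,0,0,0,-1],[0,0,0,0,0,0,-1]]}}

```text
time_s: 21.4
ee_pos: [0.4619, -0.1957, 0.2257]
tcp_rot: [-0.67, 0.675, -0.218, 0.219]
contact_force: [-9.7, -0.1, 0.4]
grip_width: 0.181
grasp_force: 80.4
```

```bash
python3 st.py
```

```text
mouth in tool mm [-0.4  0.6 61.6] origin above mouth -2.0 F tool [ 0.1  7.6 -6. ] M tool [-4.71  0.1   0.11] toolz [ 0.588 -0.001 -0.809] toolx [-0.005 -1.    -0.003] 21.4 q6 0.25 q5 -0.66 q4 -0.16
```

Request:
{"op": "jog_arm", "data": {"steps": [[1.18,0,-1.62,0,0,0,-1],[1.18,0,-1.62,0,0,0,-1],[0,0,0,0,0,0,-1],[0,0,0,0,0,0,-1],[0,0,0,0,0,0,-1],[0,0,0,0,0,0,-1],[0,0,0,0,0,0,-1],[0,0,0,0,0,0,-1]]}}

```text
time_s: 22.4
ee_pos: [0.4615, -0.1956, 0.2254]
tcp_rot: [-0.647, 0.697, -0.21, 0.226]
contact_force: [-10.6, 0.6, 1.3]
grip_width: 0.178
grasp_force: 80.8
```

```bash
python3 st.py
```

```text
mouth in tool mm [-0.3  0.1 61.6] origin above mouth -2.0 F tool [ 0.   7.8 -7.2] M tool [-5.06  0.13 -0.47] toolz [ 0.587 -0.    -0.809] toolx [-0.061 -0.997 -0.043] 22.4 q6 0.18 q5 -0.66 q4 -0.16
```

Locked stop felt. I'll relax 2° and draw it out along the axis.

Request:
{"op": "jog_arm", "data": {"steps": [[-1.18,0,1.62,-0.3,0,-0.2,-1],[0,0,0,-1.2,0,1.6,-1],[0,0,0,-1.8,0,2.4,-1],[0,0,0,-2.4,0,3.2,-1],[0,0,0,-2.9,0,4.1,-1],[0,0,0,-2.9,0,4.1,-1],[0,0,0,-2.9,0,4.1,-1],[0,0,0,-2.9,0,4.1,-1]]}}

```text
time_s: 23.4
ee_pos: [0.4447, -0.1953, 0.2488]
tcp_rot: [-0.658, 0.686, -0.214, 0.223]
contact_force: [0.6, -2.5, -6.8]
grip_width: 0.175
grasp_force: 78.8
```

```bash
python3 st.py
```

```text
mouth in tool mm [-0.   0.2 90.4] origin above mouth 26.8 F tool [2.6 3.4 5.9] M tool [-3.43  1.23 -0.  ] toolz [ 0.588  0.    -0.809] toolx [-0.034 -0.999 -0.025] 23.4 q6 0.21 q5 -0.73 q4 -0.15
```

Request:
{"op": "jog_arm", "data": {"steps": [[0,0,0,-2.9,0,4.1,-1],[0,0,0,-4.7,0,6.5,-1],[0,0,0,-4.7,0,6.5,-1],[0,0,0,-5.9,0,8.1,-1],[0,0,0,-5.9,0,8.1,-1],[0,0,0,-7,0,9.7,-1],[0,0,0,-7,0,9.7,-1],[0,0,0,-5.9,0,8.1,-1]]}}

```text
time_s: 24.4
ee_pos: [0.4006, -0.1954, 0.3102]
tcp_rot: [-0.658, 0.686, -0.214, 0.223]
contact_force: [0.8, 0.4, -3.6]
grip_width: 0.177
grasp_force: 79.3
```

```bash
python3 st.py
```

```text
mouth in tool mm [-1.000e-01  7.000e-01  1.661e+02] origin above mouth 102.5 F tool [-0.4  1.5  3.4] M tool [-2.66  0.14 -0.04] toolz [ 0.588 -0.    -0.809] toolx [-0.034 -0.999 -0.024] 24.4 q6 0.22 q5 -0.93 q4 -0.15
```

Request:
{"op": "jog_arm", "data": {"steps": [[0,4,0,0,0,10,-1],[0,6,0,0,0,15,-1],[0,6,0,0,0,15,-1],[0,6,0,0,0,5,-1],[0,6,0,0,0,0,-1],[0,5,0,0,0,0,-1],[0,3,0,0,0,0,-1],[0,0,0,0,0,0,-1]]}}

```text
time_s: 25.4
ee_pos: [0.4022, -0.1952, 0.3537]
tcp_rot: [-0.692, 0.722, 0.0, 0.0]
contact_force: [0.8, 0.1, -3.7]
grip_width: 0.179
grasp_force: 79.0
```

Request:
{"op": "jog_arm", "data": {"steps": [[0,0,1.2,10,25,0,-1],[0,0,1.5,25,55,0,-1],[0,0,1.5,25,57,0,-1],[0,0,1.5,25,57,0,-1],[0,0,1.5,25,57,0,-1],[0,0,1.5,25,57,0,-1],[0,0,1.4,25,50,0,-1],[0,0,1.2,13,25,0,-1]]}}

```text
time_s: 26.4
ee_pos: [0.5747, 0.1905, 0.3537]
tcp_rot: [0.761, -0.649, -0.0, -0.001]
contact_force: [0.2, -0.2, -2.6]
grip_width: 0.175
grasp_force: 79.0
```

Request:
{"op": "jog_arm", "data": {"steps": [[0,0,0,0,0,-10,-1],[0,0,0,0,0,-15,-1],[0,0,0,0,0,-15,-1],[0,0,0,0,0,-10,-1],[0,0,0,0,0,-5,-1],[0,0,0,0,0,0,-1],[0,0,0,0,0,0,-1],[0,0,0,0,0,0,-1]]}}

```text
time_s: 27.4
ee_pos: [0.5741, 0.1878, 0.2996]
tcp_rot: [0.76, -0.65, 0.0, -0.0]
contact_force: [0.5, -0.6, -3.0]
grip_width: 0.174
grasp_force: 79.2
```

```bash
python3 st.py; python3 - <<'E'
from h import *
f,p=snap('wrist','b1');print(p);s=R.from_quat(p[1]).as_matrix();print('x az',np.degrees(np.arctan2(s[1,0],s[0,0])))
E
```

```text
mouth in tool mm [366.7 134.9 123.9] origin above mouth 60.3 F tool [ 0.6 -0.4  3. ] M tool [ 0.    0.01 -0.04] toolz [ 0.001  0.001 -1.   ] toolx [ 0.155 -0.988 -0.   ] 27.4 q6 -0.42 q5 -1.64 q4 -0.0
(array([0.57412211, 0.18777115, 0.29962578]), array([ 7.59873054e-01, -6.50071360e-01,  5.87933269e-05, -4.06110848e-04]))
x az -81.09396420195112
```

View pics/b1.png

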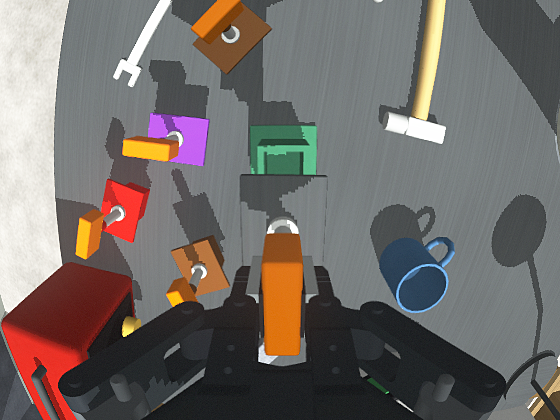

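The collar is square with the knob (edge level at y≈175, x 241..327), so it is locked, and the stand is straight below. I'll lower it back where it came from.

Request:
{"op": "jog_arm", "data": {"steps": [[0,0,0,0,-0.5,-20,-1],[0,0,0,0,0,-25,-1],[0,0,0,0,0,-20,-1],[0,0,0,0,0,-10,-1],[0,0,0,0,0,-10,-1],[0,0,0,0,0,-10,-1],[0,0,0,0,0,-10,-1],[0,0,0,0,0,-5,-1]]}}

```text
time_s: 28.45
ee_pos: [0.5737, 0.1871, 0.1884]
tcp_rot: [0.76, -0.65, -0.0, 0.0]
contact_force: [0.1, 0.5, -3.8]
grip_width: 0.181
grasp_force: 79.2
```

Request:
{"op": "jog_arm", "data": {"steps": [[0,0,0,0,0,-8,-1],[0,0,0,0,0,-8,-1],[0,0,0,0,0,-8,-1],[0,0,0,0,0,-7,-1],[0,0,0,0,0,-5,-1],[0,0,0,0,0,-3,-1],[0,0,0,0,0,0,-1],[0,0,0,0,0,0,-1]]}}

```text
time_s: 29.45
ee_pos: [0.5741, 0.1873, 0.1505]
tcp_rot: [0.76, -0.65, 0.0, -0.0]
contact_force: [1.0, 1.1, -4.0]
grip_width: 0.176
grasp_force: 79.3
```

Request:
{"op": "jog_arm", "data": {"steps": [[0,0,0,0,0,-1,-1],[0,0,0,0,0,-1,-1],[0,0,0,0,0,-0.7,-1],[0,0,0,0,0,-0.7,-1],[0,0,0,0,0,0,-1],[0,0,0,0,0,0,-1],[0,0,0,0,0,0,-1],[0,0,0,0,0,0,-1]]}}

```text
time_s: 30.45
ee_pos: [0.5739, 0.1872, 0.1476]
tcp_rot: [0.76, -0.65, 0.0, -0.0]
contact_force: [-4.2, -1.1, 5.1]
grip_width: 0.18
grasp_force: 80.6
```

Seated, with contact at the original height. Releasing and rising.

Request:
{"op": "jog_arm", "data": {"steps": [[0,0,0,0,0,0,-0.4],[0,0,0,0,0,0,-0.2],[0,0,0,0,0,0,0.1],[0,0,0,0,0,0,0.4],[0,0,0,0,0,0,0.6],[0,0,0,0,0,0,0.7],[0,0,0,0,0,0,0.7],[0,0,0,0,0,0,0.7]]}}

```text
time_s: 31.45
ee_pos: [0.5739, 0.1872, 0.1468]
tcp_rot: [0.76, -0.65, -0.0, 0.0]
contact_force: [-0.4, 0.7, 1.1]
grip_width: 0.853
grasp_force: 0.0
```

Request:
{"op": "jog_arm", "data": {"steps": [[0,0,0,0,0,10,0.7],[0,0,0,0,0,20,0.7],[0,0,0,0,0,25,0.7],[0,0,0,0,0,25,0.7],[0,0,0,0,0,25,0.7],[0,0,0,0,0,25,0.7],[0,0,0,0,0,15,0.7],[0,0,0,0,0,0,0.7]]}}

```text
time_s: 32.45
ee_pos: [0.5745, 0.1874, 0.2937]
tcp_rot: [0.76, -0.65, 0.001, -0.002]
contact_force: [-0.1, -0.2, -0.9]
grip_width: 0.855
grasp_force: 0.0
```

```bash
python3 - <<'E'
from h import *
f,p=snap('wrist','e1');print(p);h=cv2.cvtColor(f['img'],cv2.COLOR_RGB2HSV)
E
```

```text
(array([0.57447758, 0.18736447, 0.29369306]), array([ 7.59881058e-01, -6.50059780e-01,  5.87840561e-04, -1.64788271e-03]))
```

View pics/e1.png

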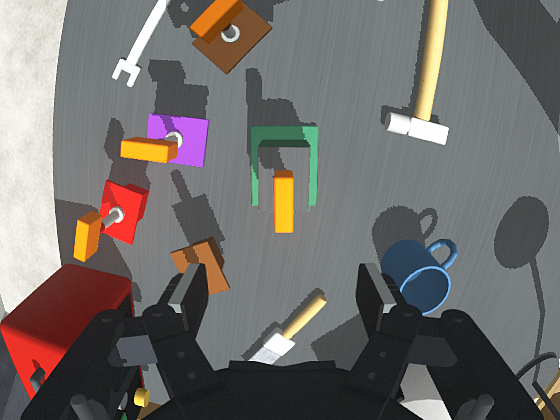

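The gauge stands as at the start, with the knob bar straight at (284,200) and in line with the stand at (250..318, 126..206). The gripper is clear. Handing in.

```bash
python3 -c "
from workcell import robot
print(robot.hand_in())"
```

```text
the job is handed in; nothing more can be done
None
```

The job is handed in, with no verdict shown: the gauge went into the tube, was loosened and locked at the felt stops, and stands back in the green stand with the gripper clear; I did not measure the plunger size itself.

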